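# Make up two recipe kits at the sink

## Robot

A 6-joint arm with a two-finger parallel gripper is mounted at the origin on a cart in front of the work surface, level with it; the furniture and walls round the work are solid. World frame = base frame: x ahead of the robot, y to its left, z up, the work surface at z = 0. Lengths are in m, angles in rad, forces in N, time in s.
With the tool pointing down it reaches from about 0.3 to 0.825 m from the base axis. Payload 5.4 kg.
Tool frame: the origin (TCP) lies at the very end of the fingers, on their centre line; the grasp point (between the pads) lies 19 mm behind it; z points along the fingers, x is the direction in which the jaws open and shut, and the axes are right-handed (so a half turn about z gives the same grasp; the last joint's range is limited). The gripper opens to 92 mm and grips with 3 to 60 N. Pads are 20 mm wide; open, the fingers measure 128 mm over their backs; the gripper's body (75 mm by 189 mm) begins 69 mm behind the grasp point.
Start: joints at [-1.509, 0.158, 1.597, -0, 1.386, -0.21], TCP at [0.154, -0.554, 0.215] pointing down, gripper open.
Joint ranges: [-2.91, 2.91], [-0.94, 2.29], [0.18, 2.7], [-1.29, 4.43], [0.17, 2.64], [-3, 3]. Speed limits (rad/s): [2.57, 2.57, 3.14, 3.14, 3.14, 3.14].

## Interface

Orientations are given as a rotation vector (axis times angle).
In Python, from workcell import bot gives the robot as it stands. Calls block until the motion is done:
- bot.goto(position, orientation): joint-space move of the TCP to a pose.
- bot.line_to(position, rot=None, max_speed=0.15): straight line of the TCP; rot=None keeps the orientation; max_speed is the mean speed in m/s.
- bot.set_joints(angles): joint-space move.
- bot.set_gripper(opening, newtons=None): opening from 0.0 (shut) to 1.0 (fully open); newtons is the grip in N (None keeps the last); returns when the fingers have stopped.
- bot.hold(seconds).
- bot.inverse_kinematics(position, orientation): joint angles nearest the present ones, or None.
- bot.read_camera(name): name is "side" or "top"; returns a dict with "pixels" (400x640x3 uint8, blue, green, red), "fx", "fy", "cx", "cy" (pixels), "k1" (the pictures are not rectified: a ray, as slopes to the right and down, at radius r is drawn at 1 + k1 r^2 times it, then the intrinsics apply), "R" (3x3) and "t" (3): a world point X has camera coordinates R X + t. Camera axes: x right, y down, z forward; pixel columns grow to the right and rows downward; lengths in m; the calibration is good to about 2 mm. A picture is of the moment at which its call begins. There is no depth.
A pose or a line that the arm cannot do raises bot.MotionError and nothing moves.
- bot.job_done(): hands the job in, once; it reports no verdict.
Readings, each from a call of its own:
- bot.current_clock(): time.
- bot.current_joints(): joint angles.
- bot.current_joint_vel(): joint speeds.
- bot.current_effort(): joint torques, N m.
- bot.current_ee_pos(): TCP position.
- bot.current_tool_rot(): TCP orientation.
- bot.current_contact_force(): force on the tool from outside, world axes, zero at the start.
- bot.current_ft_torque(): the same for the moment, N m.
- bot.current_opening(): opening from 0.0 (shut) to 1.0 (fully open).
Only numpy, scipy, OpenCV 4.12 (cv2) and the standard library are available. Lean on these libraries where they do the work, as an engineer would, in place of code of your own. Each camera call takes 0.05 s, during which the arm holds its last target. There are 200 camera calls.

## Task

Make up two recipe kits from the things standing on the chopping board over the sink: put the lemon and the dropper bottle into the tray with the divider, one on each side of it, and the garlic bulb and the glass shaker into the tray without a divider. Each thing must be down on the tray's floor, with bottle and shaker standing upright. Leave the mug, the flat tin and the red packet on the worktop beside it where they are.

Things in the scene. Friction and masses are not known exactly. Their poses are not given: they have to be found in the camera images.
- board: Wooden chopping board, fixed across the left sink bowl: 340 mm (own x, pointing away from the robot and to the right) by 300 mm (own y); its top is 20 mm above the worktop. Origin: centre of its underside, 16 mm below its top. A lamp head hangs 0.53 m up, close by the robot's left shoulder: travel low (fingers under 0.18 m).
- divided_tray: Tray with a divider: two compartments, each 71 mm (y) by 88 mm (x) inside, centres at y = -37 and +37 mm, x = 0; divider 4 mm thick, 15 mm high. Fixed, light wood, 154 mm long (own y) by 96 mm wide (own x), rim 16 mm high, walls 4 mm; its floor is 4 mm above its origin. Origin: centre of the underside, on the chopping board (z = 20 mm). Long side along the board's y.
- open_tray: Tray without a divider: one space 146 mm (y) by 88 mm (x) inside. Fixed, light wood, 154 mm long (own y) by 96 mm wide (own x), rim 16 mm high, walls 4 mm; its floor is 4 mm above its origin. Origin: centre of the underside, on the chopping board (z = 20 mm). Long side along the board's y.
- lemon_mid (a point): Middle of the yellow lemon, 71 mm long (its x axis, lying level) by 53 mm wide (its y axis) by 51 mm high; the point is 25.5 mm above its underside. At the start its length is within 0.35 rad of the board's x. Best pinched across its 53 mm width.
- bottle: Small amber dropper bottle with a black rubber bulb (the one on the board; another stands far off to the left), 102 mm high: round body 33 mm in diameter up to 62 mm, 24 mm collar up to 77 mm, then a 13 mm wide bulb. Origin: centre of the underside, z up its axis. Upright at the start.
- shaker: Glass shaker with a grey domed cap, 90 mm high, round, 44 mm in diameter up to 66 mm, narrowing to 34 mm in the cap. Origin: centre of the underside, z up its axis. Upright at the start. It may lean by 0.05 rad on its slightly uneven foot.
- garlic_mid (a point): Middle of the pale garlic bulb, round, 60 mm in diameter at its widest, 59 mm high with its pointed tip; the point is on its axis, 27 mm above its underside. It stands tip up at the start.
- mug: White mug with dark spots and a handle, 91 mm high, on the worktop; to be left alone. Origin: centre of the underside of its 82 x 114 mm outline.
- tin: Flat round food tin, 86 mm in diameter, 40 mm high, on the worktop; to be left alone. Origin: centre of the underside.
- packet: Plain dark red packet, 44 x 86 x 34 mm high, on the worktop; to be left alone. Origin: centre of the underside, its y along the 86 mm.
Not all that is in view belongs to the job. What is shaped like the bottle but blue is not meant.

How it is judged:
At the end, for the whole second after the job is handed in: Lemon and bottle in the divided tray, one each side of the divider; garlic and shaker in the other tray: each centre inside, on the floor (standing things' undersides 0 to 12 mm over the tray's underside), bottle and shaker within 0.15 rad of upright, all under 0.02 m/s ((((x of lemon_mid in the frame of divided_tray between -0.042 and 0.042 m and y of lemon_mid in the frame of divided_tray between 0.002 and 0.072 m and z of lemon_mid in the frame of divided_tray between 0.02 and 0.045 m) and (x of bottle in the frame of divided_tray between -0.042 and 0.042 m and y of bottle in the frame of divided_tray between -0.072 and -0.002 m and z of bottle in the frame of divided_tray between 0 and 0.012 m and angle between bottle's own z axis and vertical below 0.15 rad)) or ((x of lemon_mid in the frame of divided_tray between -0.042 and 0.042 m and y of lemon_mid in the frame of divided_tray between -0.072 and -0.002 m and z of lemon_mid in the frame of divided_tray between 0.02 and 0.045 m) and (x of bottle in the frame of divided_tray between -0.042 and 0.042 m and y of bottle in the frame of divided_tray between 0.002 and 0.072 m and z of bottle in the frame of divided_tray between 0 and 0.012 m and angle between bottle's own z axis and vertical below 0.15 rad))) and x of garlic_mid in the frame of open_tray between -0.042 and 0.042 m and y of garlic_mid in the frame of open_tray between -0.072 and 0.072 m and z of garlic_mid in the frame of open_tray between 0.02 and 0.045 m and x of shaker in the frame of open_tray between -0.042 and 0.042 m and y of shaker in the frame of open_tray between -0.072 and 0.072 m and z of shaker in the frame of open_tray between 0 and 0.012 m and angle between shaker's own z axis and vertical below 0.15 rad and linear speed of each of lemon, bottle, garlic, shaker below 0.02 m/s); the robot touches nothing.
It fails at once if The mug, the tin or the packet is moved by more than 30 mm (distance of any of mug, tin, packet from where it was at the start of the episode above 0.03 m).
It also fails if it takes over 80 s, if anything falls off the work surface, if the arm or the gripper's body presses on something with over 40 N, if the wrist force passes 120 N, or if a joint passes its speed limit or range.

## Working session

There is one attempt and no reset: what is moved stays moved. The work goes in short steps, each a Python script; the robot and the scene stay as the last script left them, time stands still between calls to the robot, and variables do not carry over. Pictures are saved under pics/ and viewed, about 12 in all and at most 16, crops included, and the job is handed in when it is done.

```bash
mkdir -p pics; ls
python3 - <<'E'
from workcell import bot
import cv2,numpy as np
for n in("side","top"):
    c=bot.read_camera(n); cv2.imwrite(f"pics/{n}0.png",c["pixels"])
    print(n,{k:np.round(v,4).tolist() for k,v in c.items() if k!="pixels"}, (-np.array(c["R"]).T@c["t"]).round(3))
print(bot.current_clock(),bot.current_tool_rot())
E
```

```text
pics
side {'fx': 400.9374, 'fy': 400.9374, 'cx': 318.2975, 'cy': 205.0466, 'k1': -0.0815, 'R': [[-0.898, -0.4397, -0.0143], [-0.2606, 0.558, -0.7879], [0.3544, -0.7038, -0.6157]], 't': [0.4366, 0.2041, 0.8513]} [0.144 0.677 0.691]
top {'fx': 407.4534, 'fy': 407.4534, 'cx': 319.9237, 'cy': 201.0748, 'k1': -0.0123, 'R': [[-0.0226, -0.9997, 0.0126], [-0.9934, 0.0211, -0.113], [0.1127, -0.015, -0.9935]], 't': [-0.041, 0.5156, 0.9866]} [ 0.4   -0.037  1.039]
0.1 [-2.50089491e+00  1.89926455e+00  1.79393306e-03]
```

View pics/side0.png

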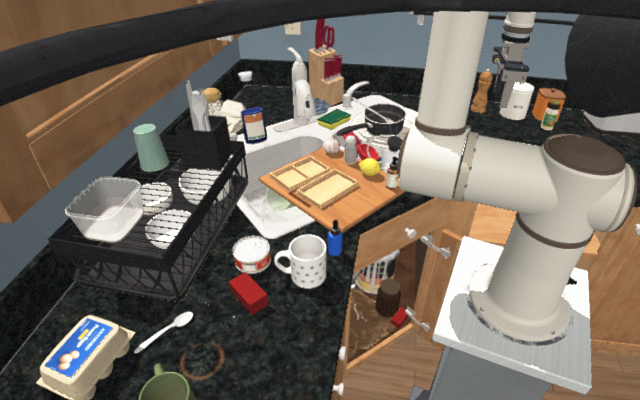

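View pics/top0.png

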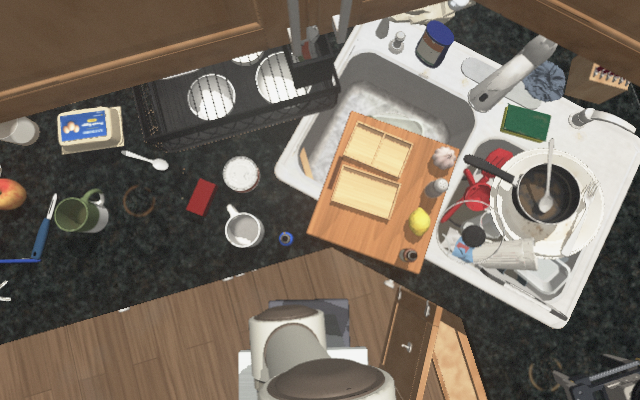

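Top view: the garlic is at (444,158), shaker (437,187), lemon (419,222), and amber bottle (409,255). The divided tray is at (377,149) and the open tray at (365,192). The mug is at (244,230), tin (240,174) and packet (201,197). The bottle candidates are the amber one on the board at (409,255) and the blue one on the worktop at (285,239). Only the amber one fits, and I'll confirm it in the crops.

Run:
```python
import cv2
a=cv2.imread("pics/side0.png")[125:235,250:410]; cv2.imwrite("pics/sidec.png",cv2.resize(a,None,fx=5,fy=5,interpolation=cv2.INTER_CUBIC))
a=cv2.imread("pics/top0.png")[105:275,305:465]; cv2.imwrite("pics/topc.png",cv2.resize(a,None,fx=3.5,fy=3.5,interpolation=cv2.INTER_CUBIC))
```

```text
(no output)
```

View pics/sidec.png

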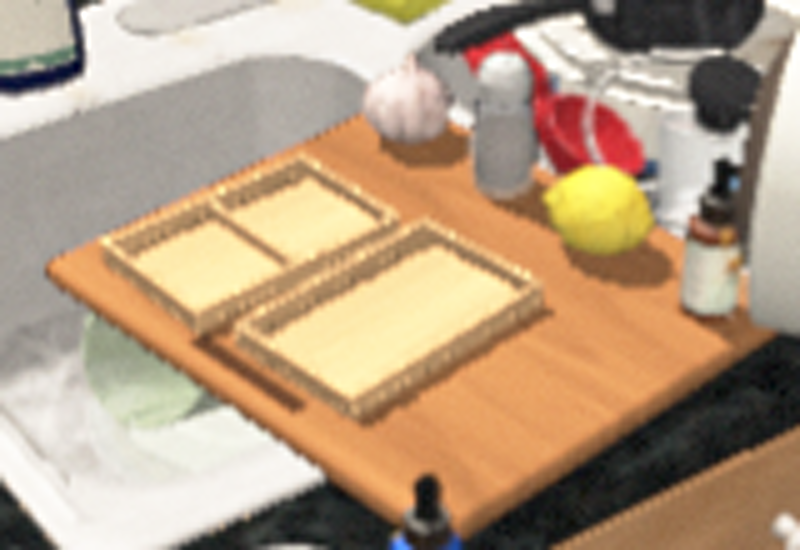

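View pics/topc.png

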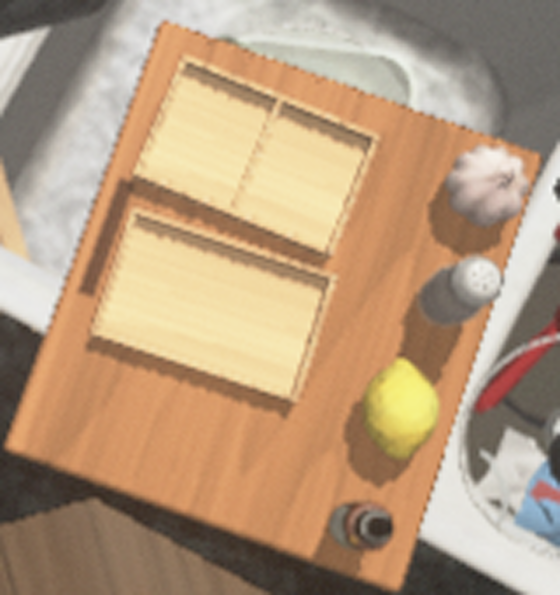

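Crops: the bottle on the board is amber with a black bulb (topc 376,525 / sidec 722,165). The blue one is off the board (sidec 428,500), so it isn't the one meant. Now I'll triangulate.

```bash
cat > h.py <<'E'
import numpy as np,cv2
from workcell import bot
from scipy.spatial.transform import Rotation as Ro
def ray(c,p):
    K=np.array([[c["fx"],0,c["cx"]],[0,c["fy"],c["cy"]],[0,0,1]]);R=np.array(c["R"])
    u=cv2.undistortPoints(np.array([[p]],float),K,np.array([c["k1"],0,0,0,0.]))[0,0]
    return -R.T@np.array(c["t"]),R.T@np.array([u[0],u[1],1])
def atz(c,p,z):
    o,d=ray(c,p); return o+d*(z-o[2])/d[2]
def tri(a,p,b,q):
    o,d=ray(a,p);o2,d2=ray(b,q)
    s=np.linalg.lstsq(np.c_[d,-d2],o2-o,rcond=None)[0]
    x,y=o+d*s[0],o2+d2*s[1]; return (x+y)/2,np.linalg.norm(x-y)
def proj(c,X):
    K=np.array([[c["fx"],0,c["cx"]],[0,c["fy"],c["cy"]],[0,0,1]]);R=np.array(c["R"])
    return cv2.projectPoints(np.atleast_2d(X).astype(float),cv2.Rodrigues(R)[0],np.array(c["t"],float),K,np.array([c["k1"],0,0,0,0.]))[0][:,0]
def down(a): # jaw axis (tool x) at world yaw a, pointing down
    return Ro.from_matrix(np.array([[np.cos(a),np.sin(a),0],[np.sin(a),-np.cos(a),0],[0,0,-1.]])).as_rotvec()
E
python3 - <<'E'
from h import *
S,T=bot.read_camera("side"),bot.read_camera("top")
s=lambda u,v:(250+u/5-.4,125+v/5-.4)
t=lambda u,v:(305+u/3.5-.36,105+v/3.5-.36)
P=dict(dTL=((105,242),(183,60),.036),dTR=((305,158),(378,133),.036),dBR=((397,213),(330,255),.036),dBL=((200,325),(133,178),.036),
oTL=((238,333),(133,212),.036),oTR=((425,225),(337,277),.036),oBR=((543,292),(295,403),.036),oBL=((355,412),(92,340),.036),
shakertop=((505,55),(482,275),.108),bulb=((722,163),(377,524),.122),lemon=((601,210),(401,408),.0455),garlic=((406,103),(487,186),.047))
for k,(a,b,z) in P.items():
    X,e=tri(S,s(*a),T,t(*b)); print(k,X.round(4),"gap",e.round(4),"side@z",atz(S,s(*a),z)[:2].round(4),"top@z",atz(T,t(*b),z)[:2].round(4))
for k,p in dict(TL=(165,22),TR=(540,155),BR=(402,590),BL=(8,447)).items(): print("board",k,atz(T,t(*p),.02).round(4))
print("lemon axis",atz(T,t(402,357),.045)[:2]-atz(T,t(399,460),.045)[:2])
print("shaker base side", atz(S,s(503,188),.02).round(3),"bottle base",atz(S,s(710,308),.02).round(3))
E
```

```text
dTL [ 0.7154 -0.1502  0.0365] gap 0.0024 side@z [ 0.7172 -0.1507] top@z [ 0.7144 -0.1507]
dTR [ 0.6572 -0.2915  0.0321] gap 0.003 side@z [ 0.6526 -0.286 ] top@z [ 0.6576 -0.29  ]
dBR [ 0.5703 -0.2502  0.0377] gap 0.0033 side@z [ 0.573  -0.2522] top@z [ 0.569  -0.2512]
dBL [ 0.6307 -0.1123  0.0264] gap 0.0014 side@z [ 0.6244 -0.1009] top@z [ 0.6279 -0.1119]
oTL [ 0.6052 -0.1113  0.0293] gap 0.0017 side@z [ 0.6014 -0.1031] top@z [ 0.6031 -0.1112]
oTR [ 0.5551 -0.2565  0.0296] gap 0.0023 side@z [ 0.5523 -0.2472] top@z [ 0.553  -0.2555]
oBR [ 0.4653 -0.2227  0.0281] gap 0.0022 side@z [ 0.4625 -0.2117] top@z [ 0.4638 -0.2217]
oBL [ 0.5149 -0.079   0.0259] gap 0.0048 side@z [ 0.5115 -0.0669] top@z [ 0.5115 -0.0795]
shakertop [ 0.5406 -0.3362  0.1095] gap 0.0013 side@z [ 0.541 -0.339] top@z [ 0.5414 -0.3365]
bulb [ 0.3793 -0.2562  0.1184] gap 0.0006 side@z [ 0.3775 -0.2505] top@z [ 0.3796 -0.2553]
lemon [ 0.4583 -0.2944  0.0446] gap 0.0004 side@z [ 0.458  -0.2929] top@z [ 0.458  -0.2942]
garlic [ 0.6168 -0.3639  0.0438] gap 0.0029 side@z [ 0.6159 -0.3583] top@z [ 0.6147 -0.3633]
board TL [ 0.7486 -0.1402  0.02  ]
board TR [ 0.643  -0.4127  0.02  ]
board BR [ 0.3306 -0.2951  0.02  ]
board BL [ 0.4379 -0.0183  0.02  ]
lemon axis [ 0.0720867  -0.00571629]
shaker base side [ 0.535 -0.329  0.02 ] bottle base [ 0.377 -0.259  0.02 ]
```

```bash
cat >> h.py <<'E'
YAW=-0.375
ex=np.array([np.cos(YAW),np.sin(YAW)]);ey=np.array([-ex[1],ex[0]])
D=np.array([.6422,-.2010]);O=np.array([.5329,-.1670])
slot=dict(lemon=D-.037*ey,bottle=D+.037*ey,garlic=O-.036*ey,shaker=O+.037*ey)
pos=dict(shaker=np.array([.538,-.333]),garlic=np.array([.6155,-.3625]),lemon=np.array([.458,-.294]),bottle=np.array([.379,-.256]))
E
python3 - <<'E'
from h import *
S,T=bot.read_camera("side"),bot.read_camera("top")
for k,a,b in(("pumpcap",(395,142),(473,234)),("handle tip",(337.4,134),(466,157)),("pot rim far",(404,113),(575,190))):
    print(k,tri(S,a,T,b))
im=T["pixels"];h=cv2.cvtColor(im,cv2.COLOR_BGR2HSV)
m=cv2.inRange(h,(22,120,90),(34,255,255));m[:200]=0;m[245:]=0;m[:,:400]=0;m[:,440:]=0
p=np.argwhere(m)[:,::-1]
X=np.array([atz(T,q,.045)[:2] for q in p]);w,v=np.linalg.eigh(np.cov(X.T));
print("lemon",len(p),X.mean(0),"axis yaw",np.arctan(v[1,1]/v[0,1]),"size",4*np.sqrt(w))
for k in pos:
  for xy in(pos[k],slot[k]):
    for a in (YAW,YAW+np.pi,YAW+np.pi/2,YAW-np.pi/2):
      q=bot.inverse_kinematics([*xy,.1],down(a)); print(k,round(a,2),None if q is None else np.round(q,2))
E
```

```text
pumpcap (array([ 0.42198435, -0.41317481,  0.07651996]), np.float64(0.002184188348239358))
handle tip (array([ 0.61460817, -0.41303483,  0.06124083]), np.float64(0.0043968645974299435))
pot rim far (array([ 0.50100957, -0.70117897,  0.03839999]), np.float64(0.05610378997633052))
lemon 387 [ 0.45722148 -0.29272281] axis yaw -0.0862281687275872 size [0.05073156 0.06796372]
shaker -0.38 [-0.74  0.41  1.53 -0.    1.21 -0.37]
shaker 2.77 [-0.74  0.41  1.53  0.    1.21  2.77]
shaker 1.2 [-0.74  0.41  1.53 -0.    1.21 -1.94]
shaker -1.95 [-0.74  0.41  1.53 -0.    1.21  1.2 ]
shaker -0.38 [-0.45  0.24  1.74 -0.    1.16 -0.08]
shaker 2.77 None
shaker 1.2 [-0.45  0.24  1.74 -0.    1.16 -1.65]
shaker -1.95 [-0.45  0.24  1.74 -0.    1.16  1.49]
garlic -0.38 [-0.7   0.61  1.25 -0.    1.28 -0.33]
garlic 2.77 [-0.7   0.61  1.25  0.    1.28  2.82]
garlic 1.2 [-0.7   0.61  1.25 -0.    1.28 -1.9 ]
garlic -1.95 [-0.7   0.61  1.25 -0.    1.28  1.24]
garlic -0.38 [-0.59  0.23  1.75 -0.    1.16 -0.21]
garlic 2.77 [-0.59  0.23  1.75  0.    1.16  2.93]
garlic 1.2 [-0.59  0.23  1.75 -0.    1.16 -1.78]
garlic -1.95 [-0.59  0.23  1.75 -0.    1.16  1.36]
lemon -0.38 [-0.79  0.2   1.79 -0.    1.15 -0.42]
lemon 2.77 [-0.79  0.2   1.79  0.    1.15  2.72]
lemon 1.2 [-0.79  0.2   1.79 -0.    1.15 -1.99]
lemon -1.95 [-0.79  0.2   1.79 -0.    1.15  1.15]
lemon -0.38 [-0.54  0.5   1.4  -0.    1.24 -0.16]
lemon 2.77 [-0.54  0.5   1.4   0.    1.24  2.98]
lemon 1.2 [-0.54  0.5   1.4  -0.    1.24 -1.73]
lemon -1.95 [-0.54  0.5   1.4  -0.    1.24  1.41]
bottle -0.38 [-0.86 -0.02  2.03 -0.    1.14 -0.48]
bottle 2.77 [-0.86 -0.02  2.03  0.    1.14  2.66]
bottle 1.2 [-0.86 -0.02  2.03 -0.    1.14 -2.06]
bottle -1.95 [-0.86 -0.02  2.03 -0.    1.14  1.09]
bottle -0.38 [-0.43  0.51  1.38 -0.    1.24 -0.05]
bottle 2.77 None
bottle 1.2 [-0.43  0.51  1.38 -0.    1.24 -1.62]
bottle -1.95 [-0.43  0.51  1.38 -0.    1.24  1.52]
```

The measured points agree with the given heights and sizes (cap 0.1095 m, lemon mid 0.0446 m, tray rims about 0.03–0.036 m). The pan-handle tip stands close to the garlic, so I'll take the shaker first and then close the jaws along board x for the garlic.

```bash
cat >> h.py <<'E'
H=.168
def say(k): print(k,"t",round(bot.current_clock(),1),"open mm",round(bot.current_opening()*92,1),"F",np.round(bot.current_contact_force(),1),"tcp",np.round(bot.current_ee_pos(),4))
def pick(k,a,w,h,N):
    bot.set_gripper(w/92); xy=pos[k]
    bot.goto([*xy,H],down(a)); bot.line_to([*xy,.02+h]); say("at "+k)
    bot.set_gripper(0.,N); say("gripped"); bot.line_to([*xy,H]); say("lifted")
def place(k,a,w,h,gap=.0015):
    xy=slot[k]; bot.line_to([*xy,H],down(a),.2); bot.line_to([*xy,.024+h+.02])
    bot.line_to([*xy,.024+h+gap],max_speed=.05); say("down "+k)
    bot.set_gripper(w/92); bot.hold(.2); bot.line_to([*xy,H]); say("clear")
def snap(n,s,t):
    for c,(x0,x1,y0,y1) in(("side",s),("top",t)):
        im=bot.read_camera(c)["pixels"][y0:y1,x0:x1]; f=min(800/(x1-x0),600/(y1-y0)); yield cv2.resize(im,None,fx=f,fy=f,interpolation=cv2.INTER_CUBIC)
E
python3 - <<'E'
from h import *
pick("shaker",YAW,60,.038,15)
cv2.imwrite("pics/lift1.png",next(snap("",(250,410,110,230),(0,1,0,1))))
E
```

```text
at shaker t 3.5 open mm 60.3 F [ 0.4 -0.3 -0.4] tcp [ 0.5387 -0.3338  0.0592]
gripped t 3.9 open mm 38.7 F [ 1.  -0.3  2.3] tcp [ 0.5386 -0.3334  0.0588]
lifted t 4.8 open mm 38.7 F [ 0.2  0.2 -1.6] tcp [ 0.5373 -0.3324  0.1665]
```

View pics/lift1.png

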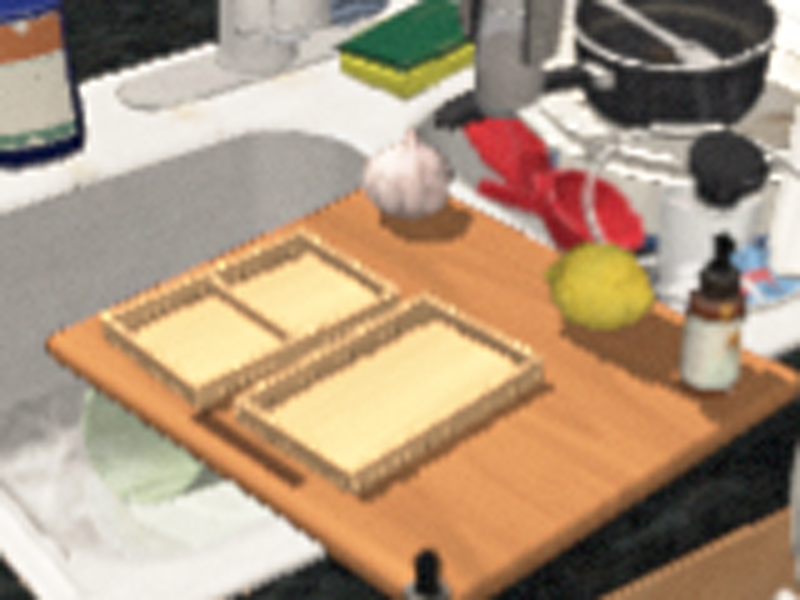

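The shaker is held (510,70) and hangs upright. The garlic, lemon and bottle are undisturbed. Placing the shaker, then picking the garlic.

Run:
```python
from h import *
place("shaker",YAW,58,.038)
pick("garlic",YAW,84,.0145,12)
a,b=snap("",(250,410,110,230),(305,465,105,275))
cv2.imwrite("pics/g1.png",cv2.hconcat([cv2.resize(a,(450,338)),cv2.resize(b,(318,338))]))
```

```text
down shaker t 7.2 open mm 38.1 F [ 0.5  0.  -1.1] tcp [ 0.5462 -0.1324  0.0631]
clear t 8.8 open mm 58.0 F [ 0.4  0.5 -0.1] tcp [ 0.5458 -0.1322  0.1669]
at garlic t 11.3 open mm 83.8 F [ 0.4 -0.2  0.8] tcp [ 0.6164 -0.3631  0.0361]
gripped t 11.8 open mm 55.8 F [-0.8  0.2  2.2] tcp [ 0.6158 -0.3628  0.0351]
lifted t 12.9 open mm 55.6 F [ 0.3  0.  -0.4] tcp [ 0.6148 -0.3619  0.1663]
```

View pics/g1.png

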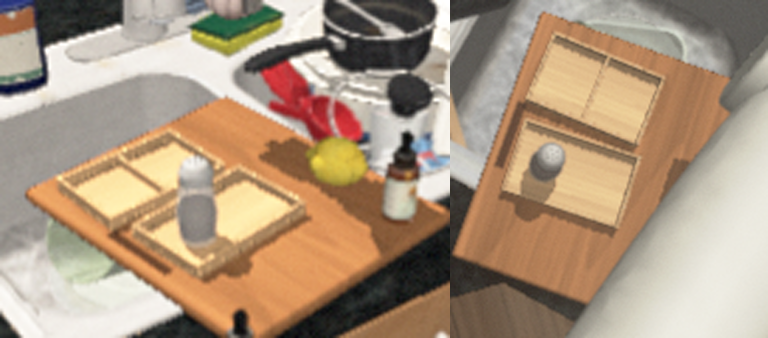

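The shaker stands at (198,200) in the left half of the open tray, and the garlic is in the gripper at (235,8). Next I'll place the garlic and fetch the lemon.

Run:
```python
from h import *
place("garlic",YAW,80,.0145)
pos["lemon"]=np.array([.4577,-.2935])
a=-.086-np.pi/2
pick("lemon",a,74,.0145,12)
a,b=snap("",(250,410,110,230),(305,465,105,275))
cv2.imwrite("pics/l1.png",cv2.hconcat([cv2.resize(a,(450,338)),cv2.resize(b,(318,338))]))
```

```text
down garlic t 15.5 open mm 55.7 F [-0.1 -0.1 -0.1] tcp [ 0.5195 -0.2004  0.0397]
clear t 17.2 open mm 79.9 F [ 0.4  0.1 -0.6] tcp [ 0.519  -0.2001  0.1668]
at lemon t 19.6 open mm 73.7 F [ 0.9  0.7 -0.3] tcp [ 0.4584 -0.2941  0.0355]
gripped t 20.0 open mm 50.9 F [0.4 0.5 4.2] tcp [ 0.458  -0.2938  0.0351]
lifted t 21.1 open mm 51.3 F [-0.2  0.1 -0.8] tcp [ 0.457  -0.2929  0.1667]
```

View pics/l1.png

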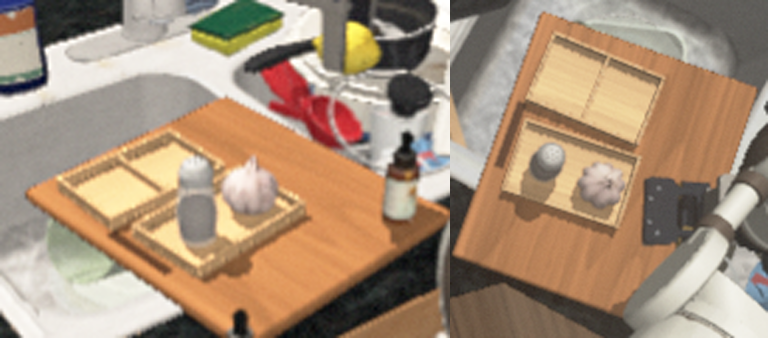

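The garlic stands upright at (250,188) in the open tray's right half, and the lemon is held at (347,45). Next I'll place the lemon and pick the bottle.

Run:
```python
from h import *
place("lemon",YAW-np.pi/2,68,.0145)
pos["bottle"]=np.array([.3785,-.257])
pick("bottle",YAW,54,.027,12)
a,b=snap("",(250,410,90,210),(305,465,105,275))
cv2.imwrite("pics/b1.png",cv2.hconcat([cv2.resize(a,(450,338)),cv2.resize(b,(318,338))]))
```

```text
down lemon t 23.6 open mm 50.9 F [ 0.4 -0.4 -0.3] tcp [ 0.6284 -0.2352  0.0396]
clear t 25.3 open mm 68.2 F [-0.2 -0.4  0.1] tcp [ 0.6279 -0.235   0.1665]
at bottle t 28.3 open mm 54.1 F [ 0.9 -0.4 -0.2] tcp [ 0.3791 -0.2576  0.0478]
gripped t 28.8 open mm 32.5 F [ 0.4 -0.3  2.9] tcp [ 0.3789 -0.2574  0.0475]
lifted t 29.7 open mm 32.4 F [-0.4 -0.5 -1.4] tcp [ 0.3779 -0.2564  0.1668]
```

View pics/b1.png

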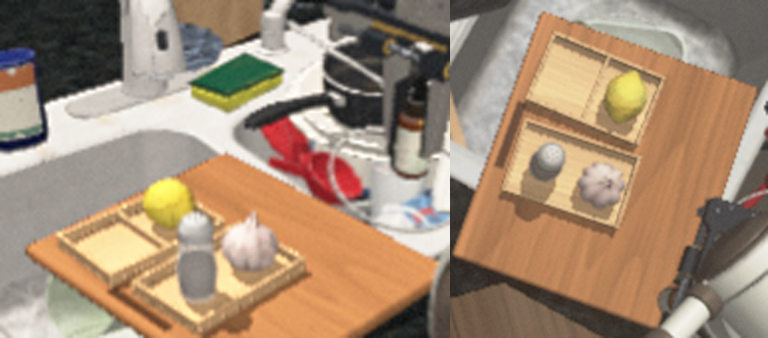

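The lemon lies in the divided tray's right compartment (168,203), and the bottle is held upright at (410,140). Placing the bottle.

Run:
```python
from h import *
place("bottle",YAW,50,.027)
bot.goto([.42,-.33,.168],down(YAW)); say("back")
a,b=snap("",(250,400,110,230),(305,465,105,275))
cv2.imwrite("pics/f1.png",a);cv2.imwrite("pics/f2.png",b)
cv2.imwrite("pics/f3.png",bot.read_camera("top")["pixels"])
```

```text
down bottle t 32.7 open mm 32.8 F [-0.   0.5 -0.7] tcp [ 0.6555 -0.1664  0.0521]
clear t 34.3 open mm 49.9 F [ 0.1  1.1 -0.2] tcp [ 0.655  -0.1663  0.1666]
back t 35.4 open mm 49.8 F [-0.1  0.7  0.1] tcp [ 0.4208 -0.3297  0.168 ]
```

View pics/f1.png

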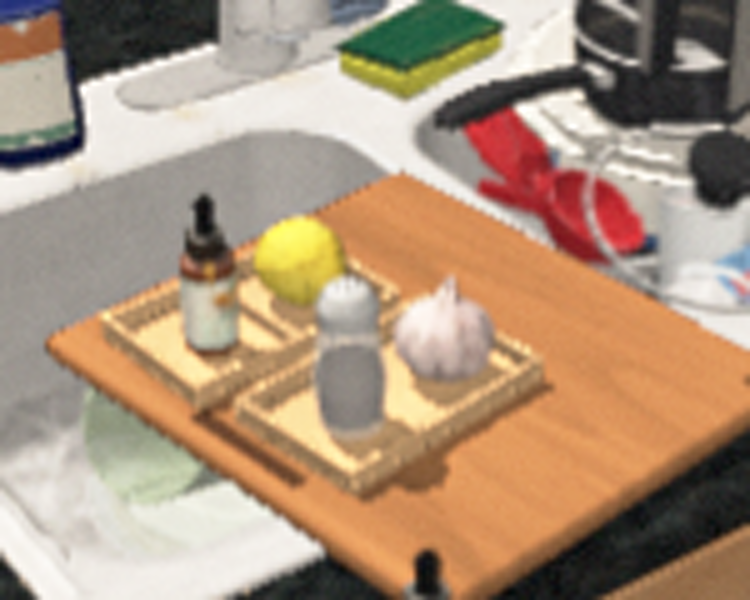

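View pics/f2.png

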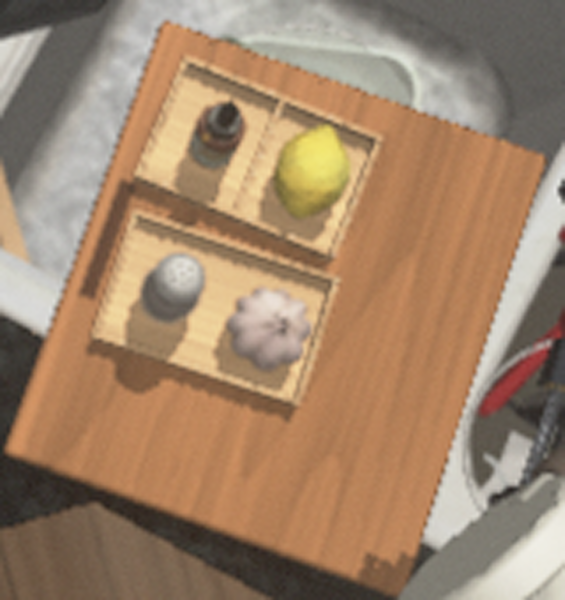

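View pics/f3.png

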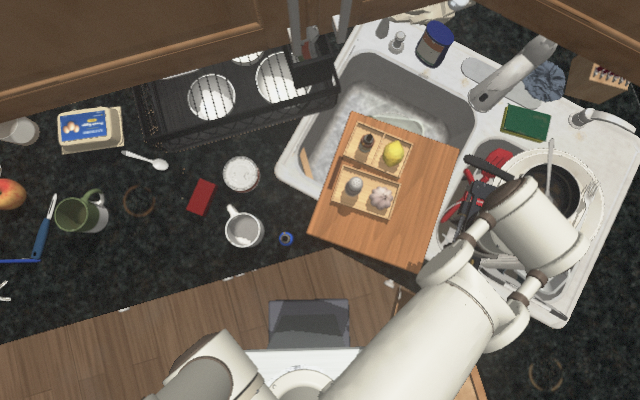

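All four things stand in their compartments: bottle (211,290), lemon (300,261), shaker (350,365) and garlic (443,335) in the side crop. The mug, tin and packet are at the same pixels as before. One numeric check, then hand in.

Run:
```python
from h import *
S,T=bot.read_camera("side"),bot.read_camera("top")
for k,a,b,C in(("lemon mid",(300,261),(311,171),D),("bulb top",(204,199),(228,110),D),("shaker top",(347,283),(181,271),O),("garlic mid",(444,340),(268,328),O)):
    X,e=tri(S,(250+a[0]/5-.4,110+a[1]/5-.4),T,(305+b[0]/3.53-.36,105+b[1]/3.53-.36))
    d=X[:2]-C; print(k,"tray x,y,z",np.round([d@ex,d@ey,X[2]-.02],4),"gap",e.round(4))
for k,a in(("bottle base",(211,345)),("shaker base",(351,428))):
    d=atz(S,(250+a[0]/5-.4,110+a[1]/5-.4),.024)[:2]-(D if k[0]=="b" else O); print(k,np.round([d@ex,d@ey],4))
bot.job_done()
```

```text
lemon mid tray x,y,z [ 0.0003 -0.0368  0.0299] gap 0.0014
bulb top tray x,y,z [-0.0013  0.0347  0.1024] gap 0.0005
shaker top tray x,y,z [0.0029 0.0355 0.0938] gap 0.0005
garlic mid tray x,y,z [-0.0002 -0.0371  0.0246] gap 0.0014
bottle base [-0.0011  0.0367]
shaker base [-0.0047  0.0407]
the job is handed in; nothing more can be done
```

Both kits are made up, and I handed the job in after about 36 s of the 80 s allowed. The interface reports no verdict.

**Placing:** the lemon and the amber bottle are in the divided tray, one on each side of the divider. The shaker and garlic are in the open tray.

**Last two-view check:** every position is within the limits and was measured in its tray's frame.

| Thing | Point measured | x (mm) | y (mm) | z (mm) | Expected z (mm) |
|---|---|---|---|---|---|
| Lemon | middle | 0 | -37 | 30 | 29.5 |
| Bottle | top of bulb | -1 | +35 | 102 | 106 |
| Shaker | top of cap | +3 | +36 | 94 | 94 |
| Garlic | middle | 0 | -37 | 25 | 31 |

- **Upright:** the bottle's top is over its base to within about 2 mm, and the shaker's to within about 9 mm. The shaker figure suggests a lean of up to 0.1 rad (limit 0.15), though its base position is a rough reading.
- **Left alone:** the mug, tin and packet showed at the same pixels as at the start.

**What disagreed:**
- **Heights:** the bulb top and garlic middle read 4–6 mm low, which I put down to pixel-picking error.
- **Grip widths:** the gripper closed to 38.7 mm on the 44 mm shaker and about 56 mm on the 60 mm garlic. Nothing slipped in either case.

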